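# Make up two job kits in foam-lined trays

### The job

Make up the two job kits, each thing lying fully down in the cut-out of its own shape in the foam tray: the wall-fixing kit gets the carton of screws, the tape measure standing on its base and the longer screwdriver; the electrical kit, in which the marker pen already lies, gets the small black roll of tape, flat, and the shorter screwdriver. Lay the screwdrivers with the handle in the wide part of the cut-out and the blade in the narrow part, and leave the pen in its groove.

Things in the scene. Friction and masses are not known exactly. Their poses are not given: they have to be found in the camera images.
- fixing_tray: Fixed grey-rimmed tray 156 (x) x 250 (y) x 14 mm, black foam, blue-floored cut-outs; y near world y. Origin: underside centre; foam top z 14, cut-out floors z 6. Cut-outs (mm): driver, centre (-41, 0): handle part 44 wide, y -111 to 8, blade part 20 wide, y 8 to 111, finger notches at y -50; carton, 59 x 84, centre (36, -72); tape measure, 53 x 113, centre (36, 52).
- electrical_tray: Fixed grey-rimmed tray 156 (x) x 250 (y) x 14 mm, black foam, blue-floored cut-outs; y near world y. Origin: underside centre; foam top z 14, cut-out floors z 6. Cut-outs (mm): driver, centre (-41, 0): handle part 44 wide, y -96 to 22, blade part 20 wide, y 22 to 96, finger notches at y -37; round for the tape roll, 76 across, centre (36, -77); pen groove 25 x 148, centre (36, 40), pen in it.
- screw_carton: Small closed cardboard carton of screws, 45 (x) x 70 (y) x 41 (z) mm, 0.35 kg. Origin: centre of the underside, z up. Goes in the fixing tray with its y along the tray's y, either way round.
- tape_measure: Tape measure standing on its base, red and black, 41 (x, the clip and case; the solid case is 30) x 99 (y) x 76 (z) mm, 0.34 kg; the blade's hook is at the -y end. Origin: centre of the underside, z up. Starts with its y roughly along world -x (yaw about 90 degrees). Goes in the fixing tray with its y along the tray's y, either way round.
- long_driver: The longer screwdriver, lying down: 206 mm long along its y, handle 30 wide and 31 high from y = -103 to -1, thin blade (6 mm) from there to y = +103, its tip resting on the table. Grasp across the handle near y = -50. Origin: underside, at mid-length; z up. Goes in the fixing tray with its +y (blade) along the tray's +y.
- short_driver: The shorter screwdriver, lying down: 176 mm long along its y, handle 30 wide and 32 high from y = -88 to 14, thin blade (6 mm) from there to y = +88, its tip resting on the table. Grasp across the handle near y = -37. Origin: underside, at mid-length; z up. Goes in the electrical tray with its +y (blade) along the tray's +y.
- tape_roll: Small black roll of tape lying flat, 62 mm across, 19 mm high, 0.05 kg. Origin: centre of the underside, z up. (The large blue ring of tape farther off on the table is not part of the job.)
- marker_pen: Marker pen, 17 x 135 (along its y) x 16 mm, already lying in its groove in the electrical tray; stays there. Origin: underside at mid-length.
Mind the look-alikes: they are no part of the job. There is more than one size of the tape_roll; the one meant has the size given above.

How it is judged (in metres and radians):
At the end, for the whole second after the job is handed in: Each thing is in its own cut-out, released and at rest: within 12 mm of the cut-out's centre (tape measure, screwdrivers, pen 14 mm) along each tray axis, down within 4 mm of its floor (screwdrivers 5, pen 8), upright or level within 0.06 rad, blades in the narrow parts (x of screw_carton in the frame of fixing_tray between 0.024 and 0.048 m and y of screw_carton in the frame of fixing_tray between -0.084 and -0.06 m and z of screw_carton in the frame of fixing_tray between 0.002 and 0.01 m and angle between each of screw_carton, tape_measure, tape_roll's own z axis and vertical below 0.06 rad and linear speed of each of screw_carton, tape_measure, long_driver, tape_roll, short_driver, marker_pen below 0.02 m/s and x of tape_measure in the frame of fixing_tray between 0.022 and 0.05 m and y of tape_measure in the frame of fixing_tray between 0.038 and 0.066 m and z of tape_measure in the frame of fixing_tray between 0.002 and 0.01 m and x of long_driver in the frame of fixing_tray between -0.055 and -0.027 m and y of long_driver in the frame of fixing_tray between -0.014 and 0.014 m and z of long_driver in the frame of fixing_tray between 0.002 and 0.011 m and angle between long_driver's own y axis and vertical between 1.5108 and 1.6308 rad and x of tape_roll in the frame of electrical_tray between 0.024 and 0.048 m and y of tape_roll in the frame of electrical_tray between -0.089 and -0.065 m and z of tape_roll in the frame of electrical_tray between 0.002 and 0.01 m and x of short_driver in the frame of electrical_tray between -0.055 and -0.027 m and y of short_driver in the frame of electrical_tray between -0.014 and 0.014 m and z of short_driver in the frame of electrical_tray between 0.002 and 0.011 m and angle between short_driver's own y axis and vertical between 1.5108 and 1.6308 rad and x of marker_pen in the frame of electrical_tray between 0.022 and 0.05 m and y of marker_pen in the frame of electrical_tray between 0.026 and 0.054 m and z of marker_pen in the frame of electrical_tray between 0.002 and 0.014 m and angle between marker_pen's own y axis and vertical between 1.5108 and 1.6308 rad); the robot touches nothing.
It also fails if it takes over 122 s, if anything falls off the work surface, if the arm or the gripper's body presses on something with over 40 N, if the wrist force passes 120 N, or if a joint passes its speed limit or range.

### The arm

A 6-joint arm with a two-finger parallel gripper is mounted at the origin on a cart in front of the work surface, level with it; the furniture and walls round the work are solid. World frame = base frame: x ahead of the robot, y to its left, z up, the work surface at z = 0. Lengths are in mm, angles in rad, forces in N, time in s.
With the tool pointing down it reaches from about 300 to 775 mm from the base axis. Payload 14.6 kg.
Tool frame: the origin (TCP) lies on the centre line of the jaws, within the pads' length; the fingertips stand 11 mm ahead of it and the grasp point (between the pads) lies 8 mm behind it; x points along the fingers, y is the direction in which the jaws open and shut, and the axes are right-handed (so a half turn about x gives the same grasp; the last joint's range is limited). The gripper opens to 94 mm and grips with 3 to 60 N. Pads are 16 mm wide; open, the fingers measure 119 mm over their backs; the gripper's body (75 mm by 177 mm) begins 78 mm behind the grasp point.
Start: joints at [1.148, 0.3, 1.521, -0, 1.321, -0.067], TCP at [191.584, 515.543, 216.446] pointing down, gripper open.
Joint ranges: [-3.03, 3.03], [-0.79, 2.21], [0.23, 2.52], [-1.04, 4.18], [0, 3.07], [-2.55, 2.55]. Speed limits (rad/s): [2.22, 2.22, 2.57, 3.14, 3.14, 3.14].

### API

Orientations are given as [roll, pitch, yaw] about the fixed x, y, z axes, in that order (R = Rz(yaw) Ry(pitch) Rx(roll)).
In Python, from cell import manip gives the robot as it stands.
- The arm moves only by the shell command python3 -m handwheel 'ROWS' [OPENING] [FORCE]. ROWS is JSON, a list of rows, each a list of 2 entries, a list of its own where there are three numbers: the shift along the tool's x, y, z in mm, then the turn about the tool's x in rad. In form: [[[x, y, z], spin], ...]. A call has exactly 10 rows; each row shifts and turns the commanded pose from where the row before left it, along the tool's axes as they then stand; what a row does not reach is not made up. A row lasts 1/8 s, in which the tool goes at most 62.5 mm and 10.7 degrees, less where a joint would pass 70% of its speed; a pose out of reach is approached as far as the arm can. A call with a gripper value outside its range is refused whole. OPENING is the closure in counts, from 0 (fully open) to 255 (shut), set as the call begins (- or left out, the last holds). The fingers move at their own pace and stop on an object; FORCE is the grip in N (left out, the last holds). Time passes only in rows, so rows that do not move let the fingers close, or fill a call up. It gives the time, the measured TCP pose, the force and the opening at its end, in the units of the state.
- manip.read_state(): the state, without advancing time (a new reading comes with each control period).
- manip.camera(name): name is "scene" or "top" or "wrist"; returns a dict with "pixels" (480x640x3 uint8, red, green, blue), "z_map" (480x640 float32, mm along the optical axis (not along the pixel's ray), 0 where there is no reading), "mtx" (3x3 intrinsics, pixels), "xyz" and "orientation" of the camera in the world. Camera axes: x right, y up, looking along -z (the intrinsics and any distortion apply to the point x, -y, -z); pixel columns grow to the right and rows downward; lengths in mm; the calibration is good to about 2 mm. A picture is of the moment at which its call begins.
- manip.sign_off(): hands the job in, once; it reports no verdict.
Trained networks look in the newest picture that a camera, given by its name, has taken for a name from the list of things; names that differ only in an ending like _2 or _b are one class to them, and where a whole thing is asked for, a point or a joint stands for the part that bears it (a point fixed in the world has none). Each returns a list of dicts, best first, with "confidence" (0 to 1); they miss things now and then, are a little off and sometimes report something else, mostly with a low value. They report only what shows in the picture. A call takes as long as a camera call. They do not tell look-alikes from the thing itself.
- manip.cut_out(target, camera): "region" (480x640 bool, what is visible of it) and "centre" ([column, row] in pixels, amid what is visible of it).
The state is a dict: "clock": time; "joints": joint angles; "qd": joint speeds; "effort": joint torques, N m; "eef_pos": TCP position; "eef_rot": TCP orientation; "wrist_force": force on the tool from outside, world axes, zero at the start; "moment": the same for the moment, N m; "finger_gap": finger opening in mm.
Only numpy, scipy, OpenCV 4.12 (cv2) and the standard library are available. Lean on these libraries where they do the work, as an engineer would, in place of code of your own. Each camera call takes 0.05 s, during which the arm holds its last target. There are 200 camera calls.

## Working session

There is one attempt and no reset: what is moved stays moved. The work goes in short steps, Python scripts to look and compute and a shell command to move; the robot and the scene stay as the last step left them, time stands still between calls to the robot, and variables do not carry over. Pictures are saved under pics/ and viewed, about 12 in all and at most 16, crops included, and the job is handed in when it is done.

```bash
ls; mkdir -p pics; cat > h.py <<'E'
import numpy as np, cv2
from cell import manip
from scipy.spatial.transform import Rotation as R
def cam(n):
    c=manip.camera(n); return c
def world(c,us,vs):
    K=c["mtx"]; us=np.asarray(us);vs=np.asarray(vs)
    d=c["z_map"][vs.astype(int),us.astype(int)]
    p=np.stack([(us-K[0][2])/K[0][0]*d,-(vs-K[1][2])/K[1][1]*d,-d],-1)
    o=np.array(c["orientation"]); Rm=o if o.shape==(3,3) else R.from_euler('xyz',o).as_matrix()
    return p@Rm.T+np.array(c["xyz"]),d
def seg(c,name,target):
    out=[]
    for r in manip.cut_out(target,name):
        v,u=np.nonzero(r["region"]); 
        if len(u)<5: continue
        w,d=world(c,u,v); w=w[d>0]
        out.append((r["confidence"],r["centre"],w))
    return out
def save(c,f): cv2.imwrite(f,c["pixels"][:,:,::-1])
E
python3 - <<'E'
from h import *
print(manip.read_state())
for n in ["top","scene"]:
    c=cam(n); save(c,f"pics/{n}0.png"); print(n,c["xyz"],c["orientation"],c["mtx"])
    for t in ["fixing_tray","electrical_tray","screw_carton","tape_measure","long_driver","short_driver","tape_roll","marker_pen"]:
        for cf,ce,w in seg(c,n,t):
            if cf<0.2: continue
            zt=np.percentile(w[:,2],90); q=w[(w[:,2]>3)]
            if len(q)<5: q=w
            r=cv2.minAreaRect(q[:,:2].astype(np.float32))
            print(t,round(cf,2),np.round(ce),"med",np.round(np.median(q,0)),"z90",round(zt),"rect",np.round(r[0]),np.round(r[1]),round(r[2],1))
E
```

```text
pics
{'clock': 0.0, 'joints': array([ 1.14841105e+00,  3.00494510e-01,  1.52159452e+00, -3.84909371e-05,
        1.32071610e+00, -6.65928092e-02]), 'qd': array([-0.00011463, -0.00156217, -0.00084901,  0.00120292,  0.00048617,
        0.00136307]), 'effort': array([ 2.54308634e-04, -5.31803405e+01, -3.52740884e+01,  7.08354078e-02,
        2.43672665e-02, -8.86278963e-05]), 'eef_pos': array([191.48427647, 515.31239347, 215.86780625]), 'eef_rot': array([-1.60665004,  1.56958328, -1.96243297]), 'wrist_force': array([0.14171514, 0.33819857, 0.09470017]), 'moment': array([ 0.04559139, -0.02646606, -0.00157497]), 'finger_gap': 94.05391478950636}
top [ 444.04169671   53.7490547  1380.5956583 ] [ 0.0676579   0.00254577 -1.57133567] [[528.80242497   0.         319.10852949]
 [  0.         528.80242497 230.74871342]
 [  0.           0.           1.        ]]
fixing_tray 0.68 [278. 255.] med [474. 169.  11.] z90 16 rect [476. 165.] [158. 247.] 0.6
fixing_tray 0.42 [385. 182.] med [ 657. -115.   22.] z90 29 rect [657. -82.] [ 29. 168.] 4.6
electrical_tray 0.79 [402. 248.] med [ 492. -157.   12.]
[... 1285 characters left out ...]
59.] med [ 468. -400.   38.] z90 41 rect [ 478. -400.] [70. 48.] 87.8
tape_measure 0.84 [173. 222.] med [443. 365.  48.] z90 72 rect [456. 394.] [125.  55.] 81.5
long_driver 0.73 [301. 206.] med [660. 139.  20.] z90 28 rect [666. 192.] [200.  26.] 86.2
short_driver 0.91 [395. 250.] med [ 653. -121.   21.] z90 28 rect [655. -83.] [ 30. 169.] 2.7
tape_roll 0.83 [171. 188.] med [563. 494.  22.] z90 26 rect [567. 496.] [87. 87.] 6.9
tape_roll 0.81 [211. 196.] med [587. 363.  15.] z90 19 rect [590. 365.] [67. 60.] 60.7
tape_roll 0.49 [252. 212.] med [604. 242.  10.] z90 13 rect [607. 243.] [48. 38.] 34.0
marker_pen 0.88 [368. 290.] med [ 526. -117.   17.] z90 22 rect [ 530. -114.] [ 32. 132.] 3.0
```

View pics/top0.png

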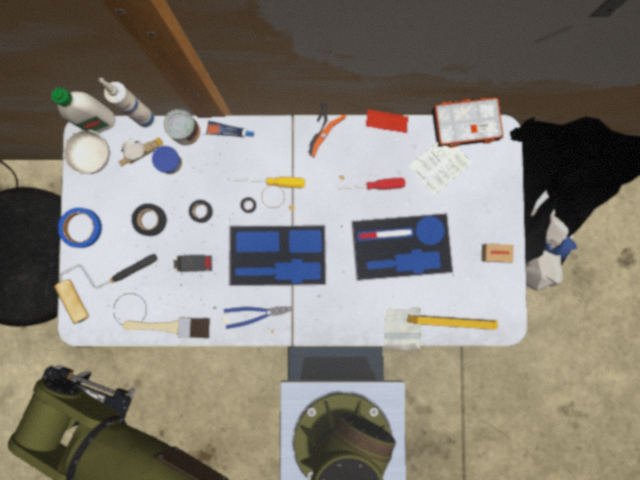

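View pics/scene0.png

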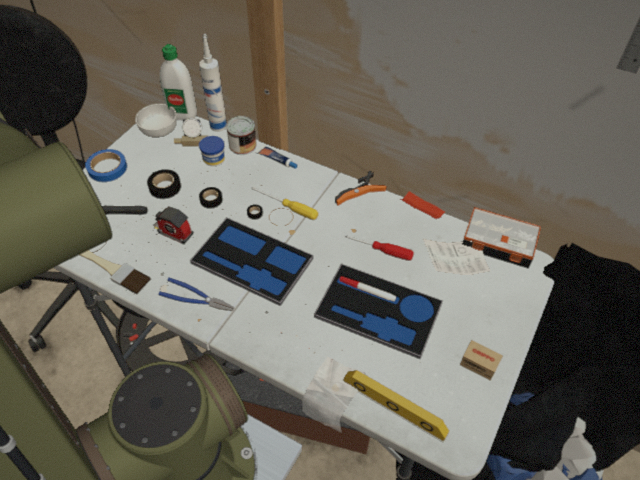

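```bash
cat >> h.py <<'E'
def plan(x,y,z,jaw=None):
    """print spin first (rad), then total shift in tool axes after the spin. jaw = world angle of jaw axis (rad, mod pi)"""
    s=manip.read_state(); M=R.from_euler('xyz',s["eef_rot"]).as_matrix(); p=np.array(s["eef_pos"])
    a=np.arctan2(M[1,1],M[0,1]); spin=0
    if jaw is not None:
        d=(jaw-a+np.pi/2)%np.pi-np.pi/2   # world ccw
        spin=-d if M[2,0]<0 else d
    M2=M@R.from_euler('x',spin).as_matrix()
    print("at",np.round(p,1),"jaw",round(a,3),"tilt",np.round(M[:,0],3),"gap",round(s["finger_gap"],1),"t",round(s["clock"],2),"j",np.round(s["joints"],2))
    print("SPIN",round(spin,3),"then SHIFT",np.round((np.array([x,y,z])-p)@M2,1))
E
python3 - <<'E'
from h import *
plan(430,370,230,0)
c=cam("top")
w=seg(c,"top","tape_measure")[0][2]
for lo,hi in [(5,40),(40,62),(62,90)]:
    q=w[(w[:,2]>lo)&(w[:,2]<hi)]; print(lo,len(q),np.round(np.percentile(q,[2,98],axis=0)))
c=cam("wrist"); print(c["xyz"],c["orientation"],c["mtx"])
E
```

```text
at [191.6 515.5 216.4] jaw 1.215 tilt [-0. -0. -1.] gap 93.9 t 0.9 j [ 1.15  0.3   1.52  0.    1.32 -0.07]
SPIN 1.215 then SHIFT [-13.6 238.4 145.5]
5 76 [[433. 334.   5.]
 [474. 431.  39.]]
40 141 [[436. 337.  41.]
 [473. 422.  62.]]
62 384 [[436. 344.  63.]
 [473. 403.  78.]]
[118.97824083 542.63979884 384.09768016] [-2.71364215e-01 -4.63056515e-04  1.21501280e+00] [[381.01537244   0.         323.35354181]
 [  0.         381.01537244 234.83402258]
 [  0.           0.           1.        ]]
```

```bash
python3 -m handwheel '[[[-1,0,0],0.1736],[[-2,0,0],0.1736],[[-2,0,0],0.1736],[[-2,0,0],0.1736],[[-2,0,0],0.1736],[[-2,0,0],0.1736],[[-2,0,0],0.1736],[[0,40,24],0],[[0,40,24],0],[[0,40,24],0]]' 0 30
python3 -m handwheel '[[[0,40,24],0],[[0,40,24],0],[[0,38,25],0],[[0,0,0],0],[[0,0,0],0],[[0,0,0],0],[[0,0,0],0],[[0,0,0],0],[[0,0,0],0],[[0,0,0],0]]'
python3 - <<'E'
from h import *
c=cam("wrist"); save(c,"pics/w1.png")
for t in ["tape_measure"]:
  for cf,ce,w in seg(c,"wrist",t):
    for lo,hi in [(5,40),(40,62),(62,90)]:
        q=w[(w[:,2]>lo)&(w[:,2]<hi)]; print(round(cf,2),np.round(ce),lo,len(q),np.round(np.percentile(q,[2,50,98],axis=0)) if len(q) else '')
    q=w[w[:,2]>50]; print(cv2.minAreaRect(q[:,:2].astype(np.float32)))
plan(453,382,60,0)
E
```

```text
clock: 2.3
eef_pos: [312.7, 442.7, 229.6]
eef_rot: [2.378, 1.571, 0.807]
wrist_force: [0.2, 0.4, -0.2]
finger_gap: 93.9
clock: 3.55
eef_pos: [429.5, 370.5, 229.4]
eef_rot: [-0.827, 1.571, -2.398]
wrist_force: [-0.5, 0.7, -0.7]
finger_gap: 93.5
0.6 [352. 197.] 5 356 [[435. 340.   5.]
 [449. 423.  10.]
 [473. 435.  38.]]
0.6 [352. 197.] 40 858 [[437. 345.  44.]
 [455. 413.  56.]
 [474. 424.  62.]]
0.6 [352. 197.] 62 2951 [[438. 349.  63.]
 [456. 381.  71.]
 [475. 406.  75.]]
((456.2127685546875, 384.6513671875), (40.01371765136719, 81.22208404541016), 2.098684787750244)
at [429.6 370.5 229.4] jaw -0.0 tilt [-0.  0. -1.] gap 94.0 t 3.65 j [0.65 0.33 1.45 0.   1.36 0.65]
SPIN -0.0 then SHIFT [169.4  23.4 -11.5]
```

View pics/w1.png

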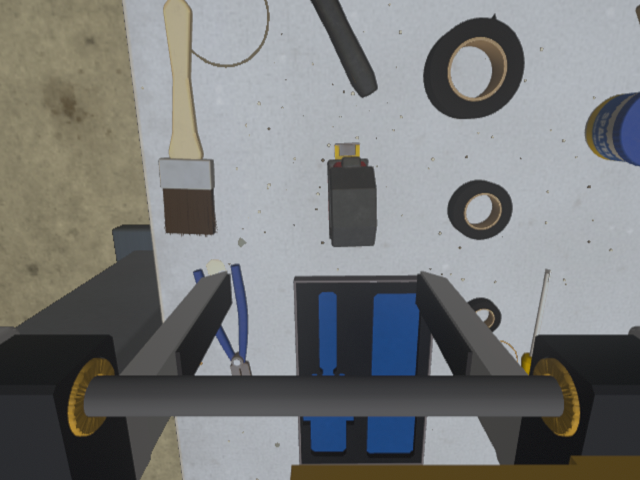

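```bash
python3 -m handwheel '[[[0,12.5,-6.5],0],[[20,13,-6],0],[[40,0,0],0],[[40,0,0],0],[[40,0,0],0],[[30,0,0],0],[[11,0,0],0],[[0,0,0],0],[[0,0,0],0],[[0,0,0],0]]' 0 30
python3 -m handwheel '[[[0,0,0],0],[[0,0,0],0],[[0,0,0],0],[[0,0,0],0],[[0,0,0],0],[[0,0,0],0],[[-20,0,0],0],[[-40,0,0],0],[[-40,0,0],0],[[0,0,0],0]]' 255 30
python3 - <<'E'
from h import *
c=cam("wrist"); save(c,"pics/w2.png")
for t in ["tape_measure","fixing_tray"]:
  for cf,ce,w in seg(c,"wrist",t)[:2]:
    print(t,round(cf,2),np.round(ce),np.round(np.percentile(w,[1,50,99],axis=0)),cv2.minAreaRect(w[:,:2].astype(np.float32)))
def cut(c):
    px=c["pixels"].astype(int); m=((px[:,:,2]>px[:,:,0]+50)&(px[:,:,2]>80)).astype(np.uint8)
    n,l,st,_=cv2.connectedComponentsWithStats(m)
    for i in range(1,n):
        if st[i,4]<60: continue
        v,u=np.nonzero(l==i); w,d=world(c,u,v); w=w[(d>0)]; w=w[abs(w[:,2]-6)<6]
        if len(w)>50: print("blue",np.round(w.mean(0)),[np.round(k,1) for k in cv2.minAreaRect(w[:,:2].astype(np.float32))])
cut(c); print("top"); cut(cam("top")); 
plan(475+36,165+52,150,0.008)
E
```

```text
clock: 4.9
eef_pos: [455.5, 383.3, 49.6]
eef_rot: [2.212, 1.569, 0.641]
wrist_force: [0.0, -0.7, 0.2]
finger_gap: 93.7
clock: 6.15
eef_pos: [455.9, 383.6, 150.8]
eef_rot: [2.212, 1.566, 0.641]
wrist_force: [0.2, -1.0, -3.6]
finger_gap: 30.0
tape_measure 0.93 [324. 271.] [[437. 347.  94.]
 [456. 401. 157.]
 [475. 436. 165.]] ((456.4222717285156, 386.265869140625), (71.15569305419922, 102.94705963134766), 6.023288726806641)
fixing_tray 0.64 [330. 434.] [[403. 133.   3.]
 [461. 171.  12.]
 [549. 345. 150.]] ((487.8365783691406, 267.12744140625), (292.4525451660156, 133.19662475585938), 79.65774536132812)
blue [335. 294.   9.] [array([334.7, 294.5]), array([ 8.6, 22.7]), np.float64(8.9)]
blue [295. 286.  10.] [array([295.1, 285.3]), array([ 8.4, 28. ]), np.float64(11.3)]
blue [490. 242.   5.] [array([490.5, 242.1]), array([9.4, 8.9]), np.float64(4.3)]
blue [434. 242.   5.] [array([434.1, 241.4]), array([18.8,  8.1]), np.float64(0.9)]
blue [435. 156.   5.] [array([435. , 161.2]), array([58.2, 43.3]), np.float64(90.0)]
blue [499. 176.   5.] [array([499.2, 175.9]), array([25.9, 27.7]), np.f
[... 178 characters left out ...]
), np.float64(4.7)]
blue [510. 219.   5.] [array([510.3, 218. ]), array([ 54.2, 112.7]), np.float64(1.6)]
blue [511.  93.   5.] [array([510.6,  94.1]), array([83.5, 57.8]), np.float64(90.0)]
blue [ 457. -178.    5.] [array([ 458.1, -160.7]), array([ 62.2, 193.4]), np.float64(0.6)]
blue [434. 142.   5.] [array([434.1, 165.5]), array([221.1,  59.6]), np.float64(89.9)]
blue [335. 250.   8.] [array([335.7, 249.6]), array([  9.4, 106.1]), np.float64(1.6)]
blue [303. 244.   8.] [array([302.4, 243.5]), array([  9.1, 104.4]), np.float64(15.6)]
at [454.4 382.5 146.3] jaw -0.0 tilt [-0.003 -0.002 -1.   ] gap 29.7 t 6.35 j [ 0.64  0.46  1.47 -0.    1.22  0.64]
SPIN -0.008 then SHIFT [ -3.5  55.3 165.9]
```

View pics/w2.png

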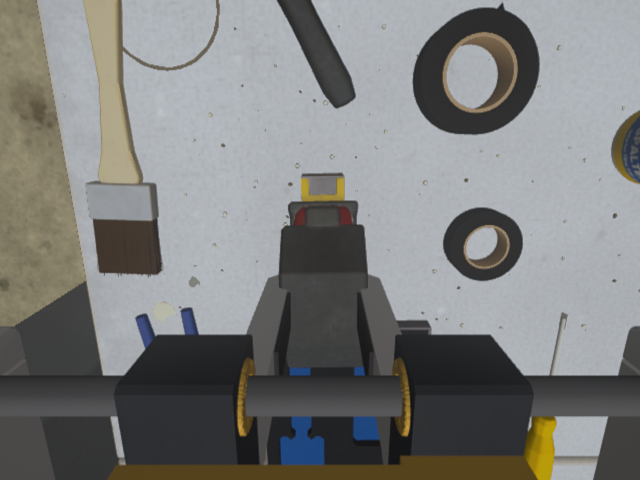

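```bash
python3 -m handwheel '[[[0,6,18],-0.012],[[0,9,28],0],[[0,11,34],0],[[0,11,34],0],[[0,10,30],0],[[0,8,23.5],0],[[15,0,0],0],[[20,0,0],0],[[0,0,0],0],[[0,0,0],0]]' - -
python3 - <<'E'
from h import *
c=cam("wrist"); save(c,"pics/w3.png")
for t in ["tape_measure"]:
  for cf,ce,w in seg(c,"wrist",t)[:1]:
    for lo in range(40,140,15):
      q=w[(w[:,2]>lo)&(w[:,2]<lo+15)]; print(lo,np.round(np.percentile(q,[1,50,99],axis=0),1)[:,:2].tolist() if len(q) else '')
for i in range(3): plan(510.5,215.5,56)
E
```

```text
clock: 7.6
eef_pos: [511.7, 216.6, 113.4]
eef_rot: [-1.428, 1.57, -2.987]
wrist_force: [0.3, 0.8, -4.2]
finger_gap: 29.7
40 [[491.3, 237.8], [492.2, 240.1], [531.9, 253.3]]
55 [[492.3, 241.5], [511.4, 258.2], [531.1, 270.0]]
70 [[496.7, 250.0], [520.5, 252.9], [525.7, 253.8]]
85 [[496.6, 248.6], [513.0, 251.5], [525.9, 258.7]]
100 [[492.4, 179.1], [511.6, 246.6], [530.8, 259.0]]
115 [[493.4, 183.2], [512.3, 220.0], [530.6, 240.8]]
130 
at [511.9 216.5 113.9] jaw 0.012 tilt [ 0.001  0.    -1.   ] gap 29.8 t 7.7 j [0.33 0.42 1.61 0.   1.11 0.32]
SPIN 0 then SHIFT [57.9 -1.5  1. ]
at [511.9 216.5 113.9] jaw 0.012 tilt [ 0.001  0.    -1.   ] gap 29.8 t 7.7 j [0.33 0.42 1.61 0.   1.11 0.32]
SPIN 0 then SHIFT [57.9 -1.5  1. ]
at [511.9 216.5 113.9] jaw 0.012 tilt [ 0.001  0.    -1.   ] gap 29.8 t 7.7 j [0.33 0.42 1.61 0.   1.11 0.32]
SPIN 0 then SHIFT [57.9 -1.5  1. ]
```

View pics/w3.png

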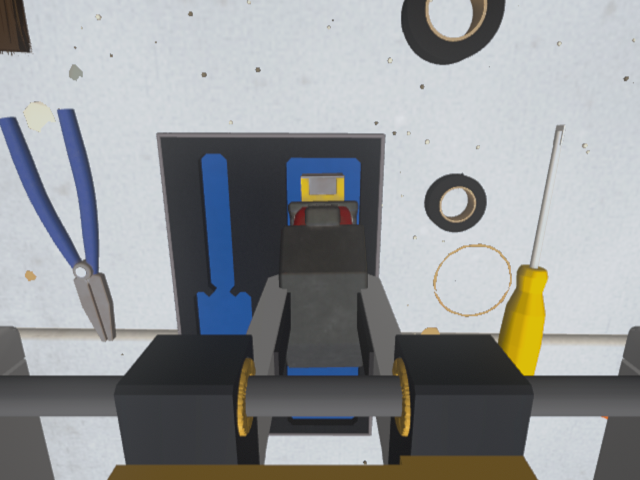

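```bash
python3 -m handwheel '[[[10,-1.5,2.5],0],[[20,0,0],0],[[12,0,0],0],[[5,0,0],0],[[4,0,0],0],[[3,0,0],0],[[3,0,0],0],[[1,0,0],0],[[0,0,0],0],[[0,0,0],0]]' - -
python3 - <<'E'
from h import *
c=cam("wrist"); save(c,"pics/w4.png")
for t in ["tape_measure"]:
  for cf,ce,w in seg(c,"wrist",t)[:1]:
    print(np.round(np.percentile(w,[1,50,99],axis=0),1).tolist())
plan(510.5,215.5,56)
E
```

```text
clock: 8.95
eef_pos: [511.0, 214.6, 59.9]
eef_rot: [2.17, 1.568, 0.612]
wrist_force: [-20.1, -1.7, 44.5]
finger_gap: 29.7
[[491.8, 180.3, 9.6], [511.1, 231.0, 73.4], [529.9, 265.7, 80.9]]
at [511.  214.6  59.9] jaw 0.012 tilt [ 0.003  0.002 -1.   ] gap 29.9 t 9.05 j [0.33 0.49 1.66 0.   1.   0.32]
SPIN 0 then SHIFT [ 3.9 -0.5 -0.9]
```

View pics/w4.png

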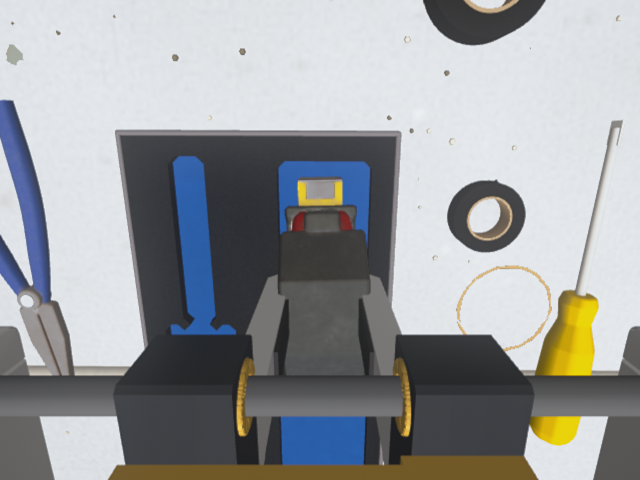

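```bash
python3 -m handwheel '[[[-2,0,0],0],[[-1,0,0],0],[[0,0,0],0],[[0,0,0],0],[[0,0,0],0],[[0,0,0],0],[[0,0,0],0],[[0,0,0],0],[[0,0,0],0],[[0,0,0],0]]' - -
python3 -m handwheel '[[[0,0,0],0],[[0,0,0],0],[[0,0,0],0],[[0,0,0],0],[[-20,0,0],0],[[-40,0,0],0],[[-40,0,0],0],[[-40,0,0],0],[[0,0,0],0],[[0,0,0],0]]' 80 30
python3 - <<'E'
from h import *
c=cam("wrist"); save(c,"pics/w5.png")
for n in ["wrist","top"]:
  if n=="top": c=cam(n)
  for t in ["tape_measure"]:
   for cf,ce,w in seg(c,n,t)[:1]:
    print(n,np.round(np.percentile(w,[1,5,50,95,99],axis=0),1).tolist())
    q=w[w[:,2]>70]; print(np.polyfit(q[:,0],q[:,2],1),np.polyfit(q[:,1],q[:,2],1))
  for cf,ce,w in seg(c,n,"tape_roll"):
    r=cv2.minAreaRect(w[w[:,2]>3][:,:2].astype(np.float32)); print(n,"roll",cf,r)
  for cf,ce,w in seg(c,n,"long_driver"):
    r=cv2.minAreaRect(w[w[:,2]>8][:,:2].astype(np.float32)); print(n,"drv",cf,r,np.round(np.percentile(w,[1,50,99],axis=0),1).tolist())
plan(590,364,150)
E
```

```text
clock: 10.3
eef_pos: [511.1, 214.3, 60.1]
eef_rot: [2.165, 1.568, 0.606]
wrist_force: [-2.4, 3.6, 10.7]
finger_gap: 29.9
clock: 11.55
eef_pos: [510.0, 213.4, 197.5]
eef_rot: [-1.241, 1.57, -2.8]
wrist_force: [-1.2, -0.2, -0.1]
finger_gap: 64.4
wrist [[492.1, 176.5, 9.7], [494.1, 181.9, 11.2], [511.3, 224.0, 74.7], [529.2, 257.7, 80.2], [531.1, 265.6, 81.0]]
[-6.23333174e-03  8.02904918e+01] [-2.39428316e-02  8.21623114e+01]
wrist roll 0.91 ((591.5708618164062, 365.47711181640625), (60.7121696472168, 55.11863708496094), 0.14128708839416504)
wrist roll 0.73 ((607.6095581054688, 244.3372039794922), (41.34543228149414, 40.03025436401367), 1.505320429801941)
wrist roll 0.52 ((527.39892578125, -60.90943908691406), (14.8671293258667, 36.715065002441406), 1.1646196842193604)
wrist drv 0.79 ((669.193359375, 187.55462646484375), (180.10946655273438, 27.67619514465332), 86.43831634521484) [[652.1, 99.7, -1.4], [667.3, 161.3, 20.3], [682.4, 294.1, 30.1]]
top [[645.2, -163.4, -1.3], [647.5, -158.6, 12.3], [658.1, -118.7, 23.2], [672.7, -74.9, 31.2], [675.9, -67.7, 33.8]]Traceback (most recent call last):
  File "<stdin>", line 8, in <module>
    raise TypeError("expected non-empty vector for x")
TypeError: expected non-empty vector for x
```

View pics/w5.png

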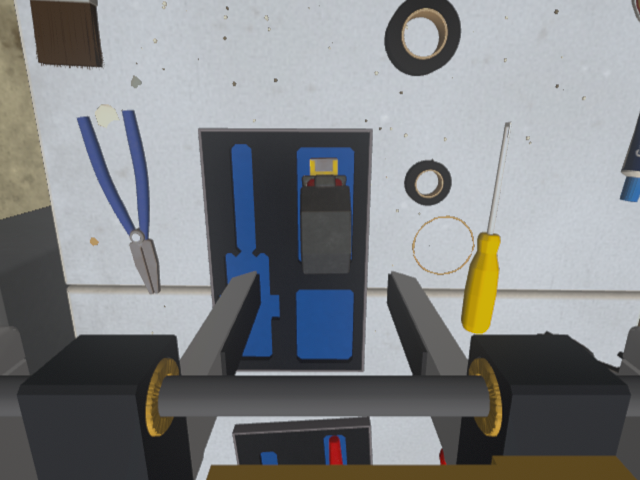

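```bash
cat >> h.py <<'E'
def driver(w,half,grip):
    """axis from all points, handle end from handle; returns grasp point, origin, heading of +y"""
    q=w[w[:,2]>-5][:,:2]; h=w[w[:,2]>16][:,:2]; hm=h.mean(0)
    vx,vy,_,_=cv2.fitLine(w[w[:,2]>12][:,:2].astype(np.float32),cv2.DIST_HUBER,0,.01,.01).ravel()
    d=np.array([vx,vy]); 
    if (q.mean(0)-hm)@d<0: d=-d
    t=(h-hm)@d; a=np.percentile(t,0.5)
    b=np.percentile((q-hm)@d,99.8)
    nrm=np.array([-d[1],d[0]]); hh=h[abs(t-(a+half+grip))<15]@nrm; mid=(np.percentile(hh,2)+np.percentile(hh,98))/2
    g=d*(hm@d+a+half+grip)+nrm*mid
    print("head",np.round(np.arctan2(d[1],d[0]),3),"grasp",np.round(g,1),"width",np.round(np.ptp(hh),1),"handle len",np.round(np.percentile(t,99.5)-a),"total",np.round(b-a))
E
python3 - <<'E'
from h import *
for n in ["wrist","top","scene"]:
  c=cam(n)
  for t,hf,g in [("long_driver",103,-50),("short_driver",88,-37)]:
    for cf,ce,w in seg(c,n,t):
      if cf>.4: print(n,t,round(cf,2),np.round(ce)); driver(w,hf,g)
plan(664,150,150,-0.063)
E
```

```text
wrist long_driver 0.69 [484. 276.]
head 1.465 grasp [666.4 152.6] width 26.3 handle len 97.0 total 198.0
top long_driver 0.7 [289. 177.]
head 1.488 grasp [666.1 148.9] width 28.1 handle len 96.0 total 116.0
top short_driver 0.78 [386. 182.]
head 1.637 grasp [ 659.7 -113.3] width 27.9 handle len 97.0 total 162.0
scene long_driver 0.9 [301. 208.]
head 1.493 grasp [663.2 146.5] width 28.1 handle len 99.0 total 149.0
scene short_driver 0.88 [399. 251.]
head 1.615 grasp [ 656.5 -115.9] width 31.2 handle len 97.0 total 102.0
at [510.4 213.6 198.4] jaw 0.012 tilt [ 0. -0. -1.] gap 64.7 t 12.3 j [ 0.33  0.32  1.53 -0.    1.28  0.32]
SPIN 0.075 then SHIFT [ 48.5 157.3  53.8]
```

```bash
python3 -m handwheel '[[[0,0,0],0.1],[[0,25,8],0],[[0,35,11],0],[[20,35,11],0],[[30,35,10.7],0],[[40,30.6,9],0],[[40,0,0],0],[[30,0,0],0],[[13,0,0],0],[[0,0,0],0]]' - -
python3 -m handwheel '[[[0,0,0],0],[[0,0,0],0],[[8,0,0],0],[[2,0,0],0],[[0,0,0],0],[[0,0,0],0],[[0,0,0],0],[[0,0,0],0],[[0,0,0],0],[[0,0,0],0]]' - -
python3 -c "
from h import *
plan(666,150,15,-0.088)
c=cam('wrist')
for cf,ce,w in seg(c,'wrist','long_driver')[:1]: print(cf); driver(w,103,-50)"
```

```text
clock: 13.55
eef_pos: [665.9, 149.9, 25.4]
eef_rot: [-1.298, 1.57, -2.957]
wrist_force: [-0.0, -0.7, 0.7]
finger_gap: 64.9
clock: 14.8
eef_pos: [666.0, 149.9, 15.5]
eef_rot: [1.938, 1.571, 0.279]
wrist_force: [0.2, -0.1, -0.1]
finger_gap: 64.7
at [666.  149.9  15.5] jaw -0.088 tilt [ 0.  0. -1.] gap 64.7 t 14.8 j [0.17 0.8  1.25 0.   1.09 0.26]
SPIN -0.0 then SHIFT [ 0.5  0.  -0.1]
0.97
head 1.511 grasp [669.  167.6] width 26.6 handle len 82.0 total 164.0
```

```bash
python3 -m handwheel '[[[0,0,0],0],[[0,0,0],0],[[0,0,0],0],[[0,0,0],0],[[0,0,0],0],[[-10,0,0],0],[[-35,0,0],0],[[-45,0,0],-0.05],[[-10,0,0],-0.05],[[0,0,0],0]]' 255 40
python3 - <<'E'
from h import *
plan(434,110,50,0.012)
c=cam('wrist'); save(c,'pics/w6.png')
for cf,ce,w in seg(c,'wrist','long_driver')[:1]:
    print(cf,np.round(np.percentile(w,[0.5,50,99.5],axis=0),1).tolist())
    q=w[w[:,1]>205]; print("blade",np.polyfit(q[:,1],q[:,0],1),np.polyfit(q[:,1],q[:,2],1),q[:,1].max())
E
```

```text
clock: 16.15
eef_pos: [666.3, 150.0, 116.9]
eef_rot: [1.718, 1.569, 0.159]
wrist_force: [-0.0, -0.3, -2.1]
finger_gap: 27.4
at [666.3 150.  116.9] jaw 0.012 tilt [ 0.002  0.    -1.   ] gap 27.4 t 16.15 j [ 0.17  0.68  1.2  -0.    1.26  0.16]
SPIN -0.0 then SHIFT [  66.4 -232.9   37.2]
0.94 [[653.4, 113.9, -1.0], [665.8, 165.6, 122.5], [681.6, 278.1, 131.3]]
blade [-2.51503459e-02  6.71074310e+02] [ -0.19042616 153.25923701] 310.4395735409668
```

View pics/w6.png

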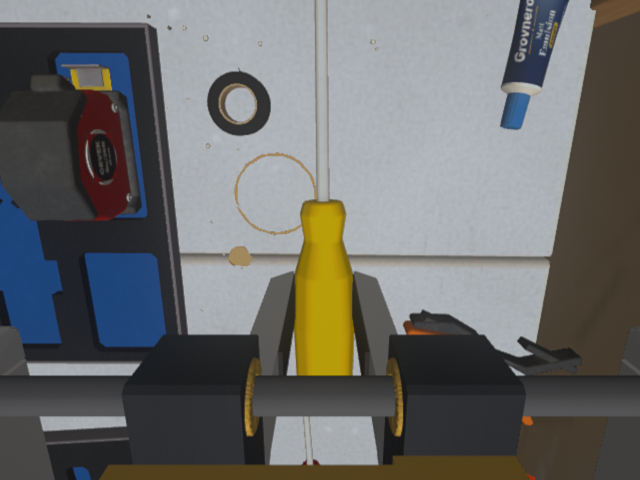

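```bash
python3 - <<'E'
from h import *
c=cam('wrist')
px=c["pixels"].astype(int); m=(px[:,:,0]>120)&(px[:,:,2]<60)&(px[:,:,1]>80); v,u=np.nonzero(m); w,d=world(c,u,v); w=w[w[:,2]>100]
print("yellow y",np.percentile(w[:,1],[0,1,99,99.9]),"n",len(w))
cf,ce,w=seg(c,'wrist','long_driver')[0]
w=w[w[:,2]>95]; 
for a in range(115,310,15):
  q=w[(w[:,1]>a)&(w[:,1]<a+15)]
  if len(q): print(a,np.round(np.median(q,0),1),np.round(q[:,2].max(),1))
plan(434.1,116,116)
E
```

```text
yellow y [110.31863803 116.25234188 196.24065206 227.86256726] n 9155
115 [666.8 123.2 126.9] 130.7
130 [666.3 137.6 126.4] 130.0
145 [666.  152.6 124.8] 128.4
160 [665.9 167.1 121.6] 126.7
175 [665.7 182.5 118.7] 122.1
190 [665.5 194.8 116.5] 121.4
205 [664.9 212.5 110.5] 113.1
220 [664.8 227.4 109.4] 112.0
235 [664.3 242.7 108.5] 110.8
250 [664.  257.6 107.3] 110.1
265 [663.9 271.8 106.3] 109.4
at [665.5 149.8 114.4] jaw 0.011 tilt [-0.002 -0.    -1.   ] gap 27.2 t 16.35 j [ 0.17  0.68  1.2  -0.    1.26  0.16]
SPIN 0 then SHIFT [  -1.2 -231.8   31.3]
```

```bash
python3 -m handwheel '[[[0,-15,3],0],[[0,-30,4],0],[[0,-40,5],0],[[0,-45,6],0],[[0,-45,6],0],[[0,-35,5],0],[[0,-21.8,2.5],0],[[30,0,0],0],[[20,0,0],0],[[0,0,0],0]]' - -
python3 - <<'E'
from h import *
c=cam('wrist'); save(c,'pics/w7.png')
cf,ce,w=seg(c,'wrist','long_driver')[0]
w=w[w[:,2]>25]
for a in range(85,270,15):
  q=w[(w[:,1]>a)&(w[:,1]<a+15)]
  if len(q): print(a,np.round(np.median(q,0),1))
px=c["pixels"].astype(int); m=(px[:,:,0]>120)&(px[:,:,2]<60)&(px[:,:,1]>80); v,u=np.nonzero(m); w,d=world(c,u,v); w=w[w[:,2]>40]; print(np.percentile(w[:,1],[99,99.7]))
plan(434.1,115.5,23)
E
```

```text
clock: 17.6
eef_pos: [433.6, 115.5, 64.2]
eef_rot: [-1.395, 1.568, -2.955]
wrist_force: [-0.3, 0.5, 0.5]
finger_gap: 26.8
85 [434.8  92.6  76.4]
100 [434.3 107.6  75.4]
115 [434.1 122.7  73.7]
130 [433.9 136.7  69.7]
145 [433.6 153.1  68. ]
160 [433.4 162.9  61.4]
175 [432.8 182.4  59.7]
190 [432.6 197.2  58.7]
205 [432.1 212.8  57.6]
220 [431.9 227.7  56.4]
235 [431.8 239.6  55.6]
[162.11214732 193.58015444]
at [434.7 115.7  65.8] jaw 0.012 tilt [-0. -0. -1.] gap 26.9 t 17.7 j [ 0.18  0.28  1.94 -0.    0.92  0.17]
SPIN 0 then SHIFT [42.8 -0.6  0.2]
```

View pics/w7.png

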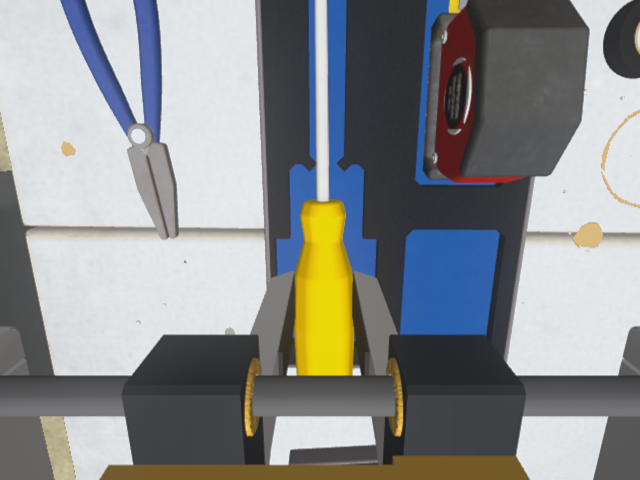

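```bash
python3 -m handwheel '[[[10,0,0],0],[[15,0,0],0],[[8,0,0],0],[[4,0,0],0],[[2,0,0],0],[[2,0,0],0],[[1,0,0],0],[[0,0,0],0],[[0,0,0],0],[[0,0,0],0]]' - -
```

```text
clock: 18.95
eef_pos: [434.6, 115.7, 23.5]
eef_rot: [1.564, 1.571, 0.005]
wrist_force: [-0.0, -0.4, -1.0]
finger_gap: 27.0
```

```bash
python3 -m handwheel '[[[0,0,0],0],[[0,0,0],0],[[0,0,0],0],[[-3,0,0],0],[[-5,0,0],0],[[-15,0,0],0],[[-30,0,0],0],[[-40,0,0],0],[[-40,0,0],0],[[-10,0,0],0]]' 163 -
python3 - <<'E'
from h import *
for n in ['wrist','top']:
  c=cam(n); 
  if n=='wrist': save(c,'pics/w8.png')
  for cf,ce,w in seg(c,n,'long_driver')[:2]:
    print(n,cf,np.round(np.percentile(w,[0.5,50,99.5],axis=0),1).tolist()); driver(w,103,-50)
c=cam('top')
for cf,ce,w in seg(c,'top','tape_roll'): print('roll',cf,np.round(w.mean(0)),cv2.minAreaRect(w[w[:,2]>8][:,:2].astype(np.float32)))
plan(591,364.5,120)
E
```

```text
clock: 20.2
eef_pos: [435.3, 115.8, 169.5]
eef_rot: [1.735, 1.566, 0.176]
wrist_force: [0.2, -0.3, -0.7]
finger_gap: 33.7
wrist 0.7 [[422.6, 62.2, 4.5], [434.9, 124.9, 27.7], [451.5, 262.8, 36.5]]
head 1.605 grasp [436.4 117.8] width 28.6 handle len 135.0 total 200.0
roll 0.81 [567. 497.  21.] ((566.914306640625, 497.5670471191406), (84.4192886352539, 83.50320434570312), 88.5269775390625)
roll 0.77 [590. 366.  17.] ((589.90576171875, 365.29632568359375), (58.890140533447266, 55.307098388671875), 45.382347106933594)
roll 0.53 [605. 242.  11.] ((605.9785766601562, 241.18174743652344), (39.692596435546875, 39.892608642578125), 21.17619514465332)
at [434.  115.6 165.3] jaw 0.012 tilt [-0.002 -0.    -1.   ] gap 33.8 t 20.5 j [ 0.18  0.13  1.85 -0.    1.16  0.17]
SPIN 0 then SHIFT [  44.9  160.  -247.1]
```

View pics/w8.png

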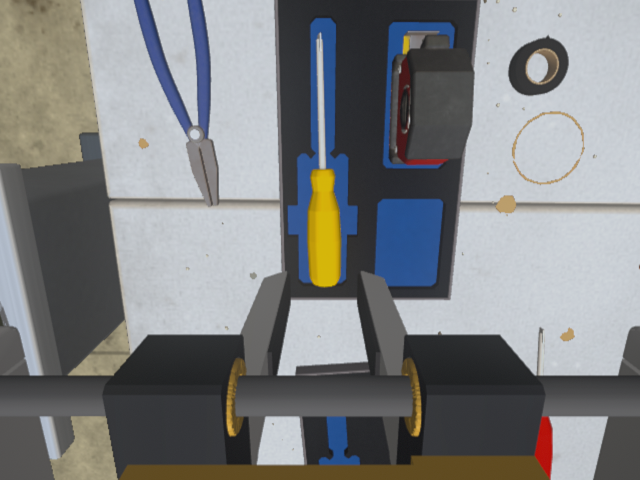

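```bash
python3 -m handwheel '[[[0,10,-20],0],[[0,25,-40],0],[[0,30,-45],0],[[0,30,-45],0],[[0,30,-45],0],[[0,20,-32],0],[[20,14.5,-20.5],0],[[40,0,0],0],[[40,0,0],0],[[25,0,0],0]]' 0 -
python3 -m handwheel '[[[8,0,0],0],[[0,0,0],0],[[0,0,0],0],[[0,0,0],0],[[0,0,0],0],[[0,0,0],0],[[0,0,0],0],[[0,0,0],0],[[0,0,0],0],[[0,0,0],0]]' 0 -
python3 - <<'E'
from h import *
c=cam('wrist')
for cf,ce,w in seg(c,'wrist','tape_roll')[:3]: print('roll',cf,np.round(np.percentile(w[w[:,2]>8],[1,50,99],axis=0)).tolist())
plan(590.5,365,21,0)
E
```

```text
clock: 21.75
eef_pos: [589.9, 364.4, 37.5]
eef_rot: [-1.077, 1.566, -2.636]
wrist_force: [0.8, 0.0, 0.7]
finger_gap: 93.9
clock: 23.0
eef_pos: [591.1, 365.0, 33.4]
eef_rot: [-1.258, 1.571, -2.817]
wrist_force: [-0.2, 0.0, -0.5]
finger_gap: 93.8
roll 0.95 [[530.0, 459.0, 11.0], [570.0, 476.0, 25.0], [608.0, 494.0, 27.0]]
roll 0.71 [[588.0, 243.0, 8.0], [607.0, 257.0, 12.0], [627.0, 266.0, 13.0]]
roll 0.7 [[563.0, 340.0, 9.0], [592.0, 370.0, 17.0], [620.0, 398.0, 19.0]]
at [591.1 365.   33.4] jaw 0.012 tilt [ 0.  0. -1.] gap 94.5 t 23.1 j [0.5  0.8  1.2  0.   1.14 0.49]
SPIN 0.012 then SHIFT [12.4 -0.6  0. ]
```

```bash
python3 -m handwheel '[[[8,0,-1.5],0],[[4.5,0,0],0],[[0,0,0],0],[[0,0,0],0],[[0,0,0],0],[[0,0,0],0],[[0,0,0],0],[[0,0,0],0],[[0,0,0],0],[[0,0,0],0]]' 0 -
python3 -m handwheel '[[[0,0,0],0],[[0,0,0],0],[[0,0,0],0],[[0,0,0],0],[[0,0,0],0],[[-10,0,0],0],[[-30,0,0],0],[[-40,0,0],0],[[-40,0,0],0],[[0,0,0],0]]' 255 15
python3 - <<'E'
from h import *
c=cam('wrist'); save(c,'pics/w9.png')
for cf,ce,w in seg(c,'wrist','tape_roll')[:4]: 
  for lo,hi in [(8,60),(60,180)]:
    q=w[(w[:,2]>lo)&(w[:,2]<hi)]
    if len(q)>30: print('roll',cf,len(q),np.round(np.percentile(q,[1,50,99],axis=0)).tolist())
plan(538.3,-231,130,0.085)
E
```

```text
clock: 24.35
eef_pos: [591.1, 366.5, 20.9]
eef_rot: [-1.494, 1.571, -3.053]
wrist_force: [-0.0, 0.7, -0.2]
finger_gap: 94.2
clock: 25.6
eef_pos: [592.3, 367.2, 145.5]
eef_rot: [2.063, 1.564, 0.504]
wrist_force: [-0.7, 0.1, -1.0]
finger_gap: 59.4
roll 0.98 7970 [[529.0, 460.0, 10.0], [568.0, 498.0, 25.0], [609.0, 528.0, 27.0]]
roll 0.96 9539 [[565.0, 341.0, 125.0], [593.0, 370.0, 142.0], [621.0, 399.0, 144.0]]
roll 0.71 868 [[588.0, 230.0, 8.0], [610.0, 245.0, 12.0], [628.0, 262.0, 13.0]]
at [590.9 366.5 140.9] jaw 0.012 tilt [ 0.  0. -1.] gap 59.1 t 25.7 j [0.5  0.69 1.12 0.   1.33 0.49]
SPIN -0.073 then SHIFT [  10.9 -103.2  590.8]
```

View pics/w9.png

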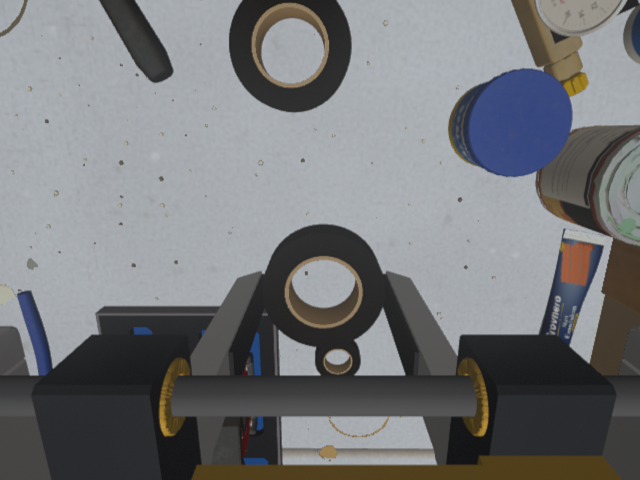

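```bash
python3 -m handwheel '[[[0,0,0],-0.073],[[0,-4,23],0],[[0,-7,40],0],[[0,-8.5,50],0],[[0,-8.5,50],0],[[0,-8.5,50],0],[[0,-8.5,50],0],[[0,-8.5,50],0],[[0,-8.5,50],0],[[0,-8.5,50],0]]' - -
python3 -m handwheel '[[[0,-8.5,50],0],[[0,-8.5,50],0],[[0,-8.3,40],0],[[0,-7,25],0],[[0,-4.5,15.3],0],[[30,0,0],0],[[30,0,0],0],[[0,0,0],0],[[0,0,0],0],[[0,0,0],0]]' - -
python3 - <<'E'
from h import *
c=cam('wrist'); save(c,'pics/w10.png')
for cf,ce,w in seg(c,'wrist','tape_roll')[:2]: 
    q=w[w[:,2]>60]
    if len(q)>30: print('roll',cf,len(q),np.round(np.percentile(q,[1,50,99],axis=0)).tolist())
px=c["pixels"].astype(int); m=((px[:,:,2]>px[:,:,0]+50)&(px[:,:,2]>80)).astype(np.uint8)
n,l,st,_=cv2.connectedComponentsWithStats(m)
for i in range(1,n):
    if st[i,4]<100: continue
    v,u=np.nonzero(l==i); w,d=world(c,u,v); w=w[abs(w[:,2]-6)<6]
    if len(w)>50: print("blue",len(w),np.round(np.percentile(w,[0.5,99.5],axis=0)).tolist())
plan(538.3,-233.5,28,0.085)
E
```

```text
clock: 26.95
eef_pos: [554.8, -52.5, 139.7]
eef_rot: [-1.819, 1.569, 2.979]
wrist_force: [0.3, 1.3, -0.4]
finger_gap: 59.4
clock: 28.2
eef_pos: [534.9, -233.8, 82.2]
eef_rot: [1.015, 1.569, -0.47]
wrist_force: [0.1, 0.3, -0.8]
finger_gap: 59.0
roll 0.88 9580 [[507.0, -260.0, 62.0], [535.0, -231.0, 79.0], [564.0, -202.0, 80.0]]
blue 15943 [[430.0, -254.0, 4.0], [489.0, -93.0, 7.0]]
blue 3176 [[517.0, -187.0, 4.0], [548.0, -85.0, 10.0]]
blue 3851 [[503.0, -239.0, 4.0], [577.0, -194.0, 7.0]]
blue 1712 [[517.0, -267.0, 4.0], [558.0, -242.0, 7.0]]
at [ 534.8 -233.8   81.9] jaw 0.085 tilt [ 0.001 -0.001 -1.   ] gap 59.5 t 28.3 j [-0.47  0.51  1.55 -0.    1.07 -0.56]
SPIN -0.0 then SHIFT [53.9  3.5 -0.1]
```

View pics/w10.png

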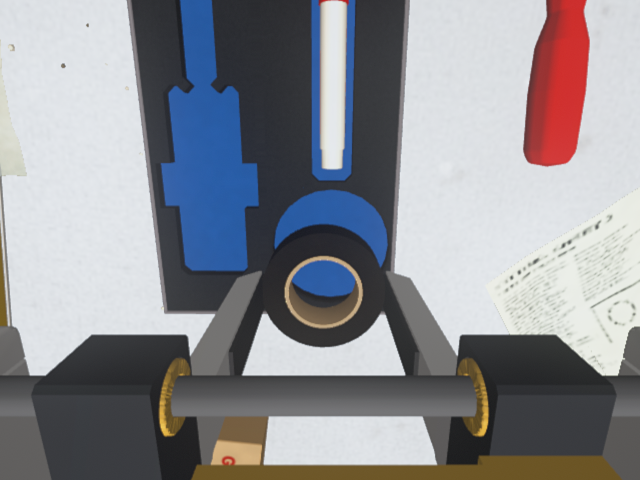

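```bash
python3 -m handwheel '[[[15,3.5,0],0],[[20,0,0],0],[[10,0,0],0],[[4,0,0],0],[[2,0,0],0],[[1.5,0,0],0],[[1,0,0],0],[[0.5,0,0],0],[[0,0,0],0],[[0,0,0],0]]' - -
python3 -c "
from h import *
plan(539,-233.5,28)"
```

```text
clock: 29.55
eef_pos: [537.9, -233.4, 27.0]
eef_rot: [0.837, 1.571, -0.649]
wrist_force: [-0.0, -0.3, 0.5]
finger_gap: 59.3
at [ 537.9 -233.4   27. ] jaw 0.085 tilt [ 0. -0. -1.] gap 59.3 t 29.55 j [-0.47  0.6   1.57 -0.    0.97 -0.56]
SPIN 0 then SHIFT [-1.   1.   0.1]
```

Release and go up; look for the roll, then the short driver.

```bash
python3 -m handwheel '[[[0,0,0],0],[[0,0,0],0],[[0,0,0],0],[[0,0,0],0],[[-5,0,0],0],[[-15,0,0],0],[[-40,0,0],0],[[-40,0,0],0],[[-40,0,0],0],[[-10,0,0],0]]' 40 -
python3 - <<'E'
from h import *
c=cam('wrist')
for cf,ce,w in seg(c,'wrist','tape_roll')[:2]: 
    q=w[w[:,2]>12]
    if len(q)>30: print('roll',cf,len(q),np.round(np.percentile(q,[1,50,99],axis=0),1).tolist())
for n in ['wrist','top']:
  if n=='top': c=cam(n)
  for cf,ce,w in seg(c,n,'short_driver')[:2]: print(n,cf); driver(w,88,-37)
save(cam('scene'),'pics/s1.png')
plan(659,-114,120,0.06)
E
```

```text
clock: 30.8
eef_pos: [538.7, -233.8, 180.7]
eef_rot: [1.006, 1.566, -0.48]
wrist_force: [0.4, 0.4, 0.4]
finger_gap: 79.1
roll 0.67 2696 [[510.0, -260.0, 13.7], [538.3, -230.9, 23.5], [566.8, -202.2, 25.2]]
wrist 0.7
head 1.618 grasp [ 659.9 -113.3] width 29.2 handle len 99.0 total 117.0
at [ 537.4 -233.2  175.6] jaw 0.085 tilt [-0.002  0.001 -1.   ] gap 79.4 t 31.1 j [-0.47  0.42  1.46 -0.    1.27 -0.56]
SPIN 0.025 then SHIFT [  55.5  128.6 -111.7]
```

View pics/s1.png

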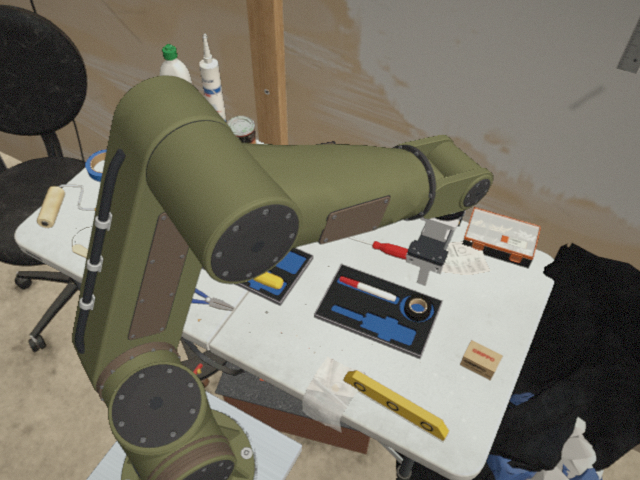

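```bash
python3 -m handwheel '[[[0,0,0],0.03],[[0,25,-22],0],[[0,35,-30],0],[[0,35,-31],0],[[20,33.2,-30],0],[[40,0,0],0],[[40,0,0],0],[[30,0,0],0],[[20,0,0],0],[[0,0,0],0]]' 80 -
python3 -m handwheel '[[[0,0,0],0],[[0,0,0],0],[[9,0,0],0],[[2,0,0],0],[[0,0,0],0],[[0,0,0],0],[[0,0,0],0],[[0,0,0],0],[[0,0,0],0],[[0,0,0],0]]' - -
```

```text
clock: 32.35
eef_pos: [659.1, -113.5, 25.6]
eef_rot: [-1.839, 1.568, 2.928]
wrist_force: [0.4, -0.6, 0.4]
finger_gap: 64.6
clock: 33.6
eef_pos: [659.7, -113.6, 16.0]
eef_rot: [0.685, 1.571, -0.831]
wrist_force: [0.4, -0.2, 0.5]
finger_gap: 64.8
```

```bash
python3 -m handwheel '[[[0,0,0],0],[[0,0,0],0],[[0,0,0],0],[[0,0,0],0],[[0,0,0],0],[[-10,0,0],0],[[-35,0,0],0],[[-45,0,0],-0.03],[[-10,0,0],0],[[0,0,0],0]]' 255 40
python3 - <<'E'
from h import *
c=cam('wrist'); save(c,'pics/w11.png')
cf,ce,w=seg(c,'wrist','short_driver')[0]
w=w[w[:,2]>85]
for a in range(-150,0,15):
  q=w[(w[:,1]>a)&(w[:,1]<a+15)]
  if len(q): print(a,np.round(np.median(q,0),1),round(np.ptp(q[:,0]),1),len(q))
px=c["pixels"].astype(int); m=(px[:,:,0]>120)&(px[:,:,2]<70)&(px[:,:,1]<70); v,u=np.nonzero(m); w,d=world(c,u,v); w=w[w[:,2]>90]; print(np.percentile(w[:,1],[0.5,99,99.7]))
plan(458,-160,60,0.085)
E
```

```text
clock: 34.85
eef_pos: [659.7, -113.6, 116.3]
eef_rot: [1.22, 1.57, -0.266]
wrist_force: [-1.4, -0.0, -1.3]
finger_gap: 27.8
-150 [ 662.2 -141.   127.9] 29.9 1371
-135 [ 661.5 -127.4  127.5] 29.6 1766
-120 [ 660.3 -112.4  125.8] 28.9 1868
-105 [658.9 -97.4 123.1] 27.9 1911
-90 [657.5 -83.4 119.1] 22.8 1436
-75 [656.1 -68.7 117.8] 21.0 1247
-60 [654.5 -52.4 110.6] 6.7 438
-45 [653.3 -37.4 109.2] 6.6 455
-30 [652.  -22.6 108. ] 6.5 462
-15 [650.5  -7.5 106.8] 6.0 453
[-148.76918129  -64.79064071  -35.83419884]
at [ 659.1 -113.4  114.4] jaw 0.085 tilt [-0.002  0.    -1.   ] gap 27.5 t 34.95 j [-0.23  0.65  1.25 -0.    1.24 -0.31]
SPIN -0.0 then SHIFT [  54.8 -204.2   29.4]
```

View pics/w11.png

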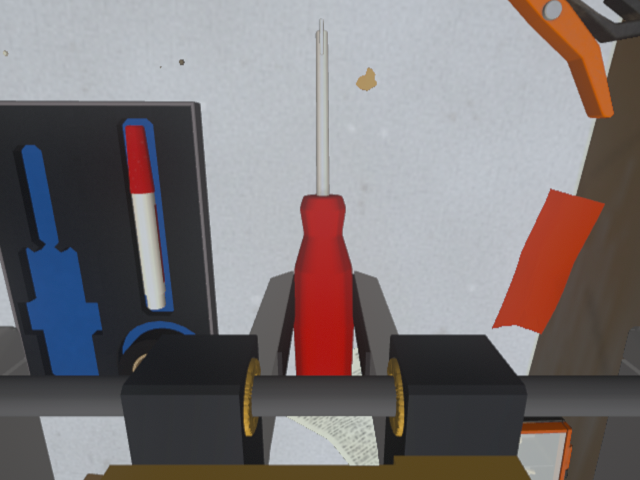

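```bash
python3 -m handwheel '[[[0,-15,5],0],[[0,-30,10],0],[[0,-40,13],0],[[0,-45,14],0],[[0,-40,13],0],[[0,-25,8],0],[[0,-11.8,3.4],0],[[30,0,0],0],[[20,0,0],0],[[0,0,0],0]]' - -
python3 - <<'E'
from h import *
c=cam('wrist'); save(c,'pics/w12.png')
cf,ce,w=seg(c,'wrist','short_driver')[0]
w=w[w[:,2]>30]
for a in range(-240,-60,20):
  q=w[(w[:,1]>a)&(w[:,1]<a+20)]
  if len(q): print(a,np.round(np.median(q,0),1),round(np.ptp(q[:,0]),1),len(q))
plan(459,-197.2,23,0.085)
E
```

```text
clock: 36.2
eef_pos: [458.8, -196.6, 64.4]
eef_rot: [-2.148, 1.567, 2.649]
wrist_force: [0.3, -0.2, -0.5]
finger_gap: 27.7
-240 [ 461.  -225.3   76. ] 29.4 1168
-220 [ 460.6 -209.7   75.5] 29.5 2353
-200 [ 458.9 -190.    73.2] 28.9 2532
-180 [ 457.  -171.4   68.2] 26.0 2092
-160 [ 455.1 -152.2   66. ] 20.9 1500
-140 [ 453.  -129.9   58.3] 7.1 584
-120 [ 451.3 -109.9   56.7] 7.0 616
-100 [449.4 -89.9  55.2] 6.4 607
-80 [448.3 -78.8  55. ] 4.8 70
at [ 459.7 -197.2   66.2] jaw 0.085 tilt [-0.  0. -1.] gap 27.4 t 36.3 j [-0.48  0.38  1.81  0.    0.96 -0.56]
SPIN 0.0 then SHIFT [43.2 -0.7 -0. ]
```

View pics/w12.png

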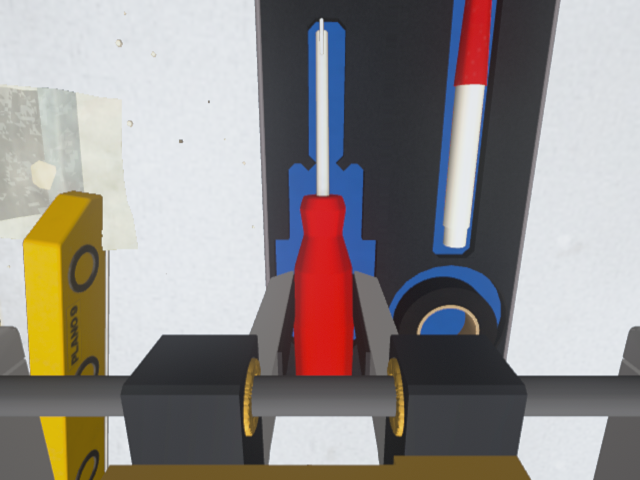

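```bash
python3 -m handwheel '[[[10,0,0],0],[[15,0,0],0],[[8,0,0],0],[[4,0,0],0],[[2,0,0],0],[[2,0,0],0],[[1,0,0],0],[[0,0,0],0],[[0,0,0],0],[[0,0,0],0]]' - -
```

```text
clock: 37.55
eef_pos: [459.3, -197.3, 24.0]
eef_rot: [0.933, 1.571, -0.553]
wrist_force: [0.7, 0.4, -0.9]
finger_gap: 27.1
```

```bash
python3 -m handwheel '[[[1,0,0],0],[[0,0,0],0],[[0,0,0],0],[[0,0,0],0],[[0,0,0],0],[[0,0,0],0],[[0,0,0],0],[[0,0,0],0],[[0,0,0],0],[[0,0,0],0]]' - -
python3 -m handwheel '[[[0,0,0],0],[[0,0,0],0],[[0,0,0],0],[[-3,0,0],0],[[-5,0,0],0],[[-15,0,0],0],[[-30,0,0],0],[[-40,0,0],0],[[-40,0,0],0],[[-10,0,0],0]]' 163 -
python3 - <<'E'
from h import *
c=cam('wrist'); save(c,'pics/w13.png')
cf,ce,w=seg(c,'wrist','short_driver')[0]
for a in range(-250,-60,20):
  q=w[(w[:,1]>a)&(w[:,1]<a+20)]
  if len(q): print(a,np.round(np.median(q,0),1),len(q))
for n in ['scene','top']:
  c=cam(n)
  for cf,ce,w in seg(c,n,'screw_carton')[:2]:
    q=w[w[:,2]>33]; print(n,cf,np.round(np.percentile(q,[2,50,98],axis=0),1).tolist(),cv2.minAreaRect(q[:,:2].astype(np.float32)))
plan(480,-401,120,-0.04)
E
```

```text
clock: 38.8
eef_pos: [459.3, -197.2, 22.9]
eef_rot: [-1.73, 1.571, 3.067]
wrist_force: [0.1, -0.2, -0.8]
finger_gap: 27.4
clock: 40.05
eef_pos: [460.1, -197.6, 169.2]
eef_rot: [1.001, 1.566, -0.485]
wrist_force: [-0.6, 0.4, -1.1]
finger_gap: 33.7
-250 [ 462.9 -236.9   34.1] 492
-230 [ 462.6 -219.7   33.4] 762
-210 [ 460.5 -200.    31.6] 812
-190 [ 458.5 -180.5   28.1] 771
-170 [ 456.6 -159.7   24.3] 563
-150 [ 454.8 -144.1   17.1] 208
-130 [ 452.7 -119.8   14.9] 165
-110 [451.  -98.2  13.2] 126
-90 [449.7 -85.1  12.5] 68
scene 0.63 [[455.8, -433.3, 33.6], [477.2, -400.5, 38.7], [500.5, -366.7, 43.1]] ((478.5946350097656, -400.2262878417969), (69.80746459960938, 47.812286376953125), 88.45875549316406)
at [ 458.8 -197.   164.8] jaw 0.085 tilt [-0.002  0.001 -1.   ] gap 33.8 t 40.35 j [-0.48  0.24  1.72 -0.    1.18 -0.56]
SPIN 0.125 then SHIFT [ 44.5  29.4 203. ]
```

View pics/w13.png

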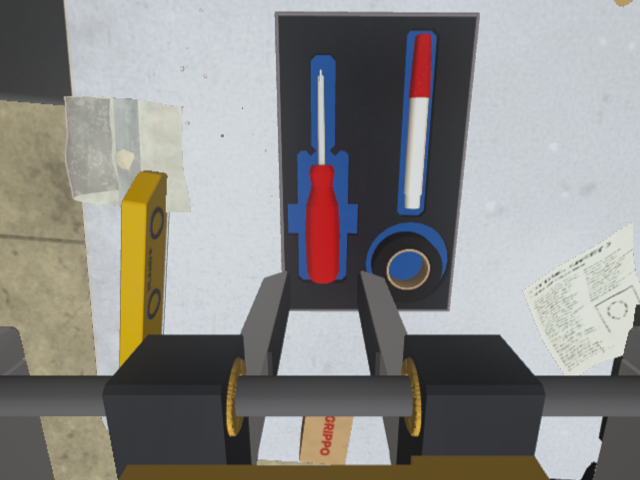

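```bash
python3 -m handwheel '[[[0,0,0],0.12],[[0,4,27],0],[[0,5.6,45],0],[[0,6,45],0],[[0,6,45],0],[[0,6,40],0],[[30,0,0],0],[[30,0,0],0],[[20,0,0],0],[[0,0,0],0]]' 0 -
python3 - <<'E'
from h import *
c=cam('wrist')
for cf,ce,w in seg(c,'wrist','screw_carton')[:2]:
    q=w[w[:,2]>33]; print(cf,np.round(np.percentile(q,[1,50,99],axis=0),1).tolist(),cv2.minAreaRect(q[:,:2].astype(np.float32)))
plan(480,-400,27,-0.035)
E
```

```text
clock: 41.6
eef_pos: [479.3, -399.5, 84.3]
eef_rot: [-2.285, 1.568, 2.392]
wrist_force: [0.3, -0.5, 0.6]
finger_gap: 94.1
0.89 [[458.6, -432.3, 35.9], [480.9, -395.4, 39.9], [502.9, -363.6, 41.3]] ((480.8138732910156, -398.65911865234375), (70.58272552490234, 45.47572708129883), 87.43853759765625)
at [ 480.1 -400.3   86.7] jaw -0.035 tilt [ 0.001 -0.001 -1.   ] gap 94.2 t 41.7 j [-0.75  0.59  1.42 -0.    1.13 -0.72]
SPIN -0.0 then SHIFT [59.7 -0.1 -0.3]
```

```bash
python3 -m handwheel '[[[10,0.5,-1.3],0],[[20,0,0],0],[[20,0,0],0],[[7,0,0],0],[[2,0,0],0],[[0,0,0],0],[[0,0,0],0],[[0,0,0],0],[[0,0,0],0],[[0,0,0],0]]' - -
python3 -m handwheel '[[[0,0,0],0],[[0,0,0],0],[[0,0,0],0],[[0,0,0],0],[[0,0,0],0],[[-10,0,0],0],[[-35,0,0],0],[[-45,0,0],0],[[-30,0,0],-0.047],[[0,0,0],0]]' 255 30
python3 - <<'E'
from h import *
c=cam('wrist')
for cf,ce,w in seg(c,'wrist','screw_carton')[:1]:
    q=w[w[:,2]>140]; print(cf,np.round(np.percentile(q,[1,50,99],axis=0),1).tolist(),cv2.minAreaRect(q[:,:2].astype(np.float32)))
plan(510.6,94.1,147,0.012)
E
```

```text
clock: 42.95
eef_pos: [480.3, -398.8, 27.1]
eef_rot: [0.796, 1.571, -0.81]
wrist_force: [-0.3, 0.1, -0.2]
finger_gap: 94.1
clock: 44.2
eef_pos: [480.9, -399.4, 149.4]
eef_rot: [0.806, 1.566, -0.754]
wrist_force: [-0.8, -1.1, -2.8]
finger_gap: 44.5
0.55 [[459.4, -432.1, 143.2], [481.4, -393.1, 161.5], [503.3, -364.4, 162.9]] ((480.8748779296875, -398.79656982421875), (47.38875198364258, 69.74874877929688), 1.1474862098693848)
at [ 479.9 -398.5  145.8] jaw 0.011 tilt [-0.001  0.001 -1.   ] gap 44.6 t 44.3 j [-0.75  0.52  1.37 -0.    1.24 -0.76]
SPIN -0.001 then SHIFT [  -0.8   36.6 -492.2]
```

```bash
python3 -m handwheel '[[[0,1.5,-20],0],[[0,3,-40],0],[[0,3.7,-50],0],[[0,3.7,-50],0],[[0,3.7,-50],0],[[0,3.7,-50],0],[[0,3.7,-50],0],[[0,3.7,-50],0],[[0,3.7,-50],0],[[0,3,-40],0]]' - -
python3 -m handwheel '[[[0,2,-25],0],[[0,0.8,-17.2],0],[[30,0,0],0],[[30,0,0],0],[[0,0,0],0],[[0,0,0],0],[[0,0,0],0],[[0,0,0],0],[[0,0,0],0],[[0,0,0],0]]' - -
python3 - <<'E'
from h import *
c=cam('wrist'); save(c,'pics/w14.png')
for cf,ce,w in seg(c,'wrist','screw_carton')[:1]:
    q=w[w[:,2]>75]; print(cf,np.round(np.percentile(q,[1,50,99],axis=0),1).tolist(),cv2.minAreaRect(q[:,:2].astype(np.float32)))
plan(510.6,94.1,33.5,0.012)
E
```

```text
clock: 45.55
eef_pos: [507.5, 53.4, 145.2]
eef_rot: [-1.57, 1.568, -3.13]
wrist_force: [0.5, 0.0, -2.8]
finger_gap: 44.6
clock: 46.8
eef_pos: [510.7, 93.8, 87.1]
eef_rot: [1.706, 1.571, 0.147]
wrist_force: [-0.3, -0.1, -3.1]
finger_gap: 44.8
0.87 [[489.2, 61.1, 78.3], [511.2, 100.3, 99.2], [533.2, 128.8, 100.6]] ((511.10333251953125, 94.41291809082031), (45.73106002807617, 69.1787338256836), 0.5430548191070557)
at [510.7  93.8  87. ] jaw 0.012 tilt [-0. -0. -1.] gap 44.8 t 46.9 j [ 0.11  0.38  1.74 -0.    1.02  0.1 ]
SPIN -0.0 then SHIFT [53.5 -0.1 -0.3]
```

```bash
python3 -m handwheel '[[[15,0,0],0],[[20,0,0],0],[[10,0,0],0],[[3,0,0],0],[[2,0,0],0],[[1.5,0,0],0],[[1,0,0],0],[[0.5,0,0],0],[[0,0,0],0],[[0,0,0],0]]' - -
```

```text
clock: 48.15
eef_pos: [510.7, 93.8, 34.0]
eef_rot: [1.592, 1.571, 0.033]
wrist_force: [-0.1, -0.6, -3.4]
finger_gap: 44.9
```

```bash
python3 -m handwheel '[[[0.7,0,0],0],[[0,0,0],0],[[0,0,0],0],[[0,0,0],0],[[0,0,0],0],[[0,0,0],0],[[0,0,0],0],[[0,0,0],0],[[0,0,0],0],[[0,0,0],0]]' - -
python3 -m handwheel '[[[0,0,0],0],[[0,0,0],0],[[0,0,0],0],[[0,0,0],0],[[-8,0,0],0],[[-25,0,0],0],[[-40,0,0],0],[[-40,0,0],0],[[-40,0,0],0],[[-20,0,0],0]]' 98 -
python3 -m handwheel '[[[0,0,0],0],[[0,-20,0],0],[[0,-40,0],0],[[0,-40,0],0],[[0,-40,0],0],[[0,-20,0],0],[[0,0,0],0],[[0,0,0],0],[[0,0,0],0],[[0,0,0],0]]' - -
python3 - <<'E'
from h import *
F=((474.6,166.),0.012); E=((496.4,-157.4),0.0865)
T=[("screw_carton",F,(36,-72),30),("tape_measure",F,(36,52),60),("long_driver",F,(-41,0),8),("short_driver",E,(-41,0),8),("tape_roll",E,(36,-77),12),("marker_pen",E,(36,40),8)]
for n in ["wrist","top","scene"]:
  c=cam(n)
  for t,((cx,cy),a),tg,zmin in T:
    for cf,ce,w in seg(c,n,t):
      if cf<.35: continue
      q=w[w[:,2]>zmin]
      if len(q)<20: continue
      d=q[:,:2]-[cx,cy]; l=np.stack([d[:,0]*np.cos(a)+d[:,1]*np.sin(a),-d[:,0]*np.sin(a)+d[:,1]*np.cos(a)],1)
      p=np.percentile(l,[1,99],axis=0); m=p.mean(0)
      if abs(m-np.array(tg)).max()<60:
        s=q[q[:,2]>np.percentile(q[:,2],70)]; 
        print(n,t,round(cf,2),"lo",np.round(p[0]),"hi",np.round(p[1]),"mid",np.round(m),"want",tg,"ztop",np.round(np.percentile(q[:,2],[50,95]),1))
plan(0,0,0)
E
```

```text
clock: 49.4
eef_pos: [510.8, 93.8, 33.8]
eef_rot: [1.58, 1.571, 0.021]
wrist_force: [-3.2, -0.8, 5.1]
finger_gap: 45.1
clock: 50.65
eef_pos: [511.1, 93.8, 209.1]
eef_rot: [1.665, 1.567, 0.106]
wrist_force: [-0.1, -0.7, 0.5]
finger_gap: 57.6
clock: 51.9
eef_pos: [351.0, 91.9, 206.0]
eef_rot: [-1.431, 1.57, -2.99]
wrist_force: [0.7, 0.1, 0.6]
finger_gap: 57.9
wrist screw_carton 0.7 lo [  13. -106.] hi [ 57. -38.] mid [ 35. -72.] want (36, -72) ztop [45.7 47. ]
wrist tape_measure 0.73 lo [18.  9.] hi [57. 79.] mid [37. 44.] want (36, 52) ztop [76.8 80.5]
wrist long_driver 0.56 lo [-52. -99.] hi [-27.  92.] mid [-40.  -4.] want (-41, 0) ztop [28.6 35.3]
wrist short_driver 0.84 lo [-54. -36.] hi [-27.  19.] mid [-40.  -8.] want (-41, 0) ztop [24.5 31. ]
top screw_carton 0.93 lo [  13. -109.] hi [ 56. -41.] mid [ 34. -75.] want (36, -72) ztop [45.6 49.6]
top tape_measure 0.96 lo [17.  6.] hi [55. 78.] mid [36. 42.] want (36, 52) ztop [75.7 81.9]
top long_driver 0.74 lo [ -49. -106.] hi [-25.  76.] mid [-37. -15.] want (-41, 0) ztop [26.2 41.3]
top short_driver 0.93 lo [-53. -87.] hi [-27. 
[... 199 characters left out ...]
.] mid [37. 41.] want (36, 40) ztop [18.8 23.8]
scene screw_carton 0.57 lo [  10. -110.] hi [ 57. -42.] mid [ 33. -76.] want (36, -72) ztop [44.  48.7]
scene long_driver 0.63 lo [ -55. -105.] hi [-28.   6.] mid [-41. -50.] want (-41, 0) ztop [27.7 35.5]
scene short_driver 0.87 lo [-56. -87.] hi [-33.  71.] mid [-45.  -8.] want (-41, 0) ztop [27.8 35.8]
scene tape_roll 0.8 lo [   2. -108.] hi [ 63. -51.] mid [ 32. -79.] want (36, -77) ztop [21.8 26.1]
scene marker_pen 0.7 lo [ 27. -23.] hi [ 48. 103.] mid [38. 40.] want (36, 40) ztop [17.9 22.5]
at [350.7  91.9 206.3] jaw 0.012 tilt [-0. -0. -1.] gap 58.3 t 52.95 j [ 0.16 -0.12  2.01 -0.    1.26  0.14]
SPIN 0 then SHIFT [ 206.3 -351.8   87.7]
```

```bash
python3 -c "
from cell import manip
print(manip.sign_off())"
```

```text
the job is handed in; nothing more can be done
None
```

I placed all five items in their cut-outs, left the pen in its groove, and handed the job in at about 53 s of the 122 s allowed. The arm was parked clear of everything. No verdict was reported, so this rests on my own checks.

**Last checks (wrist, top and scene cameras):**
- **Carton, roll and pen:** each was within about 4 mm of its cut-out centre. The tops of the carton and roll were at the height expected for sitting on the floor.
- **Screwdrivers:** the handle ends are where they should be, and in the wrist pictures after release each blade lay in its narrow part. The midpoints the cameras gave were up to 38 mm off, because the thin blades were only partly detected. I used the handle ends instead: the long driver came out about 1 mm off along the tray, and the short one looked much the same.
- **Tape measure:** it stands level, with its centre about 2 mm off along the tray judging by the hook end. The final automated check gave a midpoint 8–10 mm off, since it only counted points more than 60 mm up, where the hook doesn't show.

**What did not go to plan:**
- **Tape measure direction:** it started with its length along world y, not x as the task says, and the hook was at the +y end. I placed it that way round, which the task allows.
- **Contact force:** as it reached the cut-out floor, the wrist force rose to about 45 N upward and 20 N sideways. This is below the 120 N wrist limit, and I backed off before releasing.
- **Final picture:** I had used up the picture limit, so the carton's placing was checked by measurement only.

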